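Push the toothbrush base home into its tiled corner and switch it on

ROBOT

A 6-joint arm with a two-finger parallel gripper is mounted at the origin on the work surface. World frame = base frame: x ahead of the robot, y to its left, z up, the work surface at z = 0. Lengths are in mm, angles in rad, forces in N, time in s.
With the tool pointing down it reaches from about 300 to 775 mm from the base axis. Payload 14.6 kg.
Tool frame: the origin (TCP) lies between the finger pads; the fingertips stand 19 mm ahead of it and the grasp point (between the pads) is the TCP (manip.tcp_to_tips is the distance from the TCP to the fingertips, in mm); x points along the fingers, z is the direction in which the jaws open and shut, and the axes are right-handed (so a half turn about x gives the same grasp; the last joint's range is limited). The gripper opens to 94 mm and grips with 3 to 60 N. Pads are 16 mm wide; open, the fingers measure 119 mm over their backs; the gripper's body (75 mm by 177 mm) begins 78 mm behind the grasp point.
Start: joints at [1.119, 0.3, 1.521, -0, 1.321, -0.067], TCP at [206.452, 509.771, 224.446] pointing down, gripper open.
Joint ranges: [-3.03, 3.03], [-0.79, 2.21], [0.23, 2.52], [-1.04, 4.18], [0, 3.07], [-2.55, 2.55]. Speed limits (rad/s): [2.22, 2.22, 2.57, 3.14, 3.14, 3.14].

INTERFACE

Orientations are given as [roll, pitch, yaw] about the fixed x, y, z axes, in that order (R = Rz(yaw) Ry(pitch) Rx(roll)).
In Python, from cell import manip gives the robot as it stands.
- The arm moves only by the tool jog_arm, never from a script. Its argument "moves" is a list that holds one entry, the list of rows, each a list of 6 numbers: the shift along the world's x, y, z in mm, then the turn, a rotation vector about the world's x, y, z in degrees. In form: [[[dx, dy, dz, wx, wy, wz], ...]]. A call has 1 to 5 rows; each row shifts and turns the pose as measured when the row begins; what a row does not reach is not made up. A row lasts 1/10 s, in which the tool goes at most 50 mm and 8.59 degrees, less where a joint would pass 70% of its speed; a pose out of reach is approached as far as the arm can. A call is refused whole if a number of a shift passes 50 or a number of a turn 8.59, either way. A call with a gripper value outside its range is refused whole. "gripper" is the opening, from -1 (shut) to 1 (fully open), set as the call begins (left out, the last holds). The fingers move at their own pace and stop on an object; "squeeze" is the grip in N (left out, the last holds). Time passes only in rows, so rows that do not move let the fingers close. It gives the time, the measured TCP pose, the force and the opening at its end, in the units of the state.
- manip.read_state(): the state, without advancing time (a new reading comes with each control period).
- manip.camera(name): name is "side" or "top" or "wrist"; returns (picture, depth): 400x640x3 uint8, blue, green, red; 400x640 float32, mm along the optical axis (not along the pixel's ray), 0 where there is no reading.
- manip.camera_params(name): a dict with "fx", "fy", "cx", "cy" (pixels), "rvec" (rotation vector, rad) and "tvec" (3), from world to camera coordinates, as OpenCV has them. Camera axes: x right, y down, z forward; pixel columns grow to the right and rows downward; lengths in mm; the calibration is good to about 2 mm. A picture is of the moment at which its call begins: read the wrist's pose just before it. camera_params takes no time and is no camera call; for the wrist camera it gives the pose at the moment of the call.
- manip.sign_off(): hands the job in, once; it reports no verdict.
The state is a dict: "clock": time; "joints": joint angles; "qd": joint speeds; "effort": joint torques, N m; "eef_pos": TCP position; "eef_rot": TCP orientation; "wrist_force": force on the tool from outside, world axes, zero at the start; "moment": the same for the moment, N m; "finger_gap": finger opening in mm.
Only numpy, scipy, OpenCV 4.12 (cv2) and the standard library are available. Lean on these libraries where they do the work, as an engineer would, in place of code of your own. Each camera call takes 0.05 s, during which the arm holds its last target. There are 200 camera calls.

TASK

Push the electric toothbrush base along the ledge into the inner corner of the tiled boxing, until its back and its left end both sit flush against the tiles, then press its button all the way down and let it come up again. Only push the base by the sides of its shell: do not grip, lift or tip it, and keep off the charging pin and the head posts on its top. Leave everything else on the ledge where it is.

Things in the scene. Friction and masses are not known exactly. Their poses are not given: they have to be found in the camera images.
- boxing: tiled pipe boxing fixed on the ledge: a yellow L with a pale stone top, 55 mm tall; a long run across the back and, at its left end, an arm 220 mm towards the robot. Origin: the L's inner corner, at ledge level (z = 0). Own x axis: to the back, square to the run's upright face (the plane x = 0, from y = 0 to -660 mm); y: to the left, square to the arm's upright face (the plane y = 0, from x = 0 to -220 mm)
- brush_base: electric toothbrush base: a loose oblong white shell on rubber feet, 0.2 to 0.45 kg, 90 mm deep (own x, back at +x), 130 mm wide (own y, left end at +y), 42 mm tall, sides upright from 2 to 36 mm up. Origin: centre of its underside. Starts 6 to 12 cm short of the run, 5 to 14 cm short of the arm, turned up to 0.3 rad; slides under about 1 to 3.5 N. Home: at x = -45, y = -65 mm of the boxing, axes parallel
- socket (a point): a flat shaver socket on top of the boxing's long run beside the corner, 63 mm above the ledge: the highest thing within 280 mm of the corner (bottles up to 240 mm above the ledge stand on the run farther right)
- base_back (a point): centre of the back face of the toothbrush base, 19 mm above the ledge (at x = +45 mm, y = 0 of the base)
- base_left (a point): centre of the left end face of the toothbrush base, 19 mm above the ledge (at x = 0, y = +65 mm of the base)
- posts: the posts on top of the toothbrush base, part of it: the charging pin, 13 mm thick and 20 mm tall, at x = 8, y = 12 mm of the base, and two brush-head posts, 7 mm thick and 18 mm tall, at x = -12 and 22, y = 50 mm. Origin: centre of the base's top, 42 mm above the ledge. They are not to be pulled or pushed on
- button (a joint): travel of the base's press button: 0 when up, 0.005 m when all the way down; it springs back when let go; it starts to move at about 2 N and is fully down at about 5 N
- button_top (a point): centre of the top of the press button, a round grey button 25 mm across on top of the base at x = -12, y = -38 mm of the base (the front right part of its top); it stands 8 mm above the shell when up, 50 mm above the ledge, and is pressed straight down
- cup_mid (a point): a frosted, see-through plastic cup, 76 mm across its rim, 60 mm across its foot, 100 mm tall, standing open end up; a bystander, loose. The point is on its vertical axis, 50 mm above its underside
- lotion_mid (a point): a white plastic tube of hand lotion standing on its cap: cap 38 mm across, flat crimped end 62 mm wide, 154 mm tall; a bystander, loose. The point is on its vertical axis, 77 mm above its underside
- jar_mid (a point): a round white cream jar with a metal lid, 67 mm across, 48 mm tall; a bystander, loose. The point is on its vertical axis, 24 mm above its underside
- spare_head_mid (a point): a spare brush head lying flat, 78 mm long, 14 mm wide, 14 mm tall, its own x axis along it; a bystander, loose. The point is on its vertical axis, 6 mm above its underside
- floss_mid (a point): a flat white floss box, 50 x 48 mm, 18 mm tall; a bystander, loose. The point is on its vertical axis, 9 mm above its underside
- soap_dish_mid (a point): a white oblong dish with a bar of soap in it, 85 mm (its own x) x 125 mm (its own y), 28 mm tall; a bystander, loose. The point is on its vertical axis, 12 mm above its underside
- comb_mid (a point): a black comb lying flat, 33 mm (its own x) x 170 mm (its own y), 4 mm thick; a bystander, loose. The point is on its vertical axis, 2 mm above its underside
Things that resemble listed ones, but are neither listed nor needed, are in the scene too. Leave any blue or red look-alike of the brush_base alone.

How it is judged:
By the outcome, as a careful person would: the job done as asked, in the order asked, and still so for the second after the job is handed in, with the robot touching nothing.
It also fails if it takes over 61 s, if anything falls off the work surface, if the arm or the gripper's body presses on something with over 40 N, if the wrist force passes 120 N, or if a joint passes its speed limit or range.

## Working session

There is one attempt and no reset: what is moved stays moved. The work goes in short steps, Python scripts to look and compute and a tool call to move; the robot and the scene stay as the last step left them, time stands still between calls to the robot, and variables do not carry over. Pictures are saved under pics/ and viewed, about 8 in all and at most 12, crops included, and the job is handed in when it is done.

Besides the shell and the picture viewer there is one more tool, called after "Emit:" as name(argument=value, ...), one argument or row to a line, values as JSON. jog_arm: Moves the arm, as the interface text tells. Its arguments: {"type":"object","properties":{"moves":{"type":"array","items":{"type":"array","items":{"type":"array","items":{"type":"number"}}}},"gripper":{"type":"number"},"squeeze":{"type":"number"}},"required":["moves"]}

```bash
mkdir -p pics; ls; cat > h.py <<'E'
import numpy as np, cv2
from cell import manip
def shot(n):
    p=manip.camera_params(n); im,d=manip.camera(n); return im,d,p
def world(p,d,u,v,z=None):
    R=cv2.Rodrigues(np.array(p['rvec'],float))[0]; t=np.array(p['tvec'],float).ravel()
    r=np.array([(u-p['cx'])/p['fx'],(v-p['cy'])/p['fy'],1.])
    if z is None: return R.T@(r*d[v,u]-t)
    c=-R.T@t; w=R.T@r; return c+w*(z-c[2])/w[2]
def cloud(p,d):
    R=cv2.Rodrigues(np.array(p['rvec'],float))[0]; t=np.array(p['tvec'],float).ravel()
    v,u=np.mgrid[:d.shape[0],:d.shape[1]]
    c=np.stack([(u-p['cx'])/p['fx']*d,(v-p['cy'])/p['fy']*d,d],-1)
    return (c-t)@R
E
python3 - <<'E'
from h import *
s=manip.read_state(); print(s)
for n in('top','side'):
    im,d,p=shot(n); cv2.imwrite(f'pics/{n}0.png',im); np.savez(f'{n}0.npz',im=im,d=d,**{k:np.array(v) for k,v in p.items()})
    print(n,p)
E
```

```text
pics
{'clock': 0.0, 'joints': array([ 1.11941884e+00,  3.00470748e-01,  1.52158918e+00,  9.32636430e-06,
        1.32071817e+00, -6.66069298e-02]), 'qd': array([-3.16175209e-04, -1.55774413e-04,  1.43000152e-03,  1.22463694e-05,
       -5.93562155e-04, -1.20175905e-03]), 'effort': array([-9.46175969e-04, -5.31806016e+01, -3.52728403e+01,  7.07883085e-02,
        2.44182476e-02, -7.90000445e-05]), 'eef_pos': array([206.33591123, 509.56041183, 223.88308996]), 'eef_rot': array([ 3.06736551,  1.56961085, -2.02979634]), 'wrist_force': array([ 1.24253152, -0.47651447, -0.56117727]), 'moment': array([-0.07019298, -0.00049101,  0.02229732]), 'finger_gap': 93.93656003004192}
top {'fx': 420.4619762585333, 'fy': 420.4619762585333, 'cx': 323.24631207053807, 'cy': 199.30100376553338, 'rvec': array([ 2.18352156, -2.16834444,  0.05267985]), 'tvec': array([  50.75833909,  495.51414876, 1092.4152017 ])}
side {'fx': 426.88243361886305, 'fy': 426.88243361886305, 'cx': 320.8917861787435, 'cy': 194.8603630748043, 'rvec': array([ 2.36960972, -0.30824268,  0.10801032]), 'tvec': array([-486.77365279,  174.41106085, 1048.87485122])}
```

View pics/top0.png

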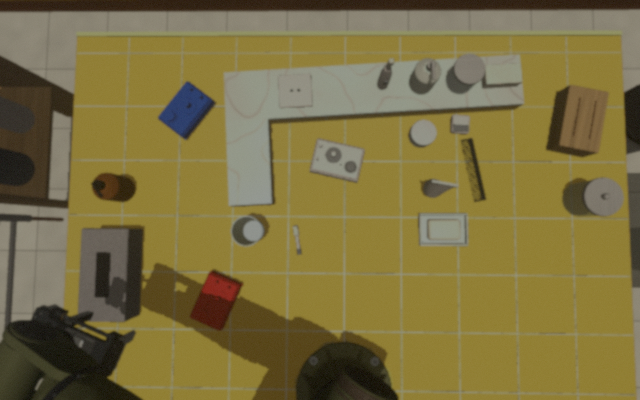

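View pics/side0.png

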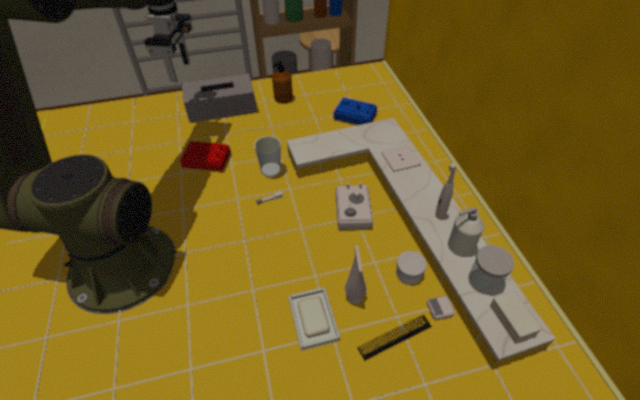

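The white base is at top px (337,160) and side px (353,207). Look-alikes are blue (187,110), red (216,300), and the soap dish (442,229), which is also white and oblong. I choose the white one with pin and posts, and will check it in a crop. The L's inner corner is near top px (271,122). The cup (248,230) and spare head (297,240) stand in front of it.

```bash
python3 - <<'E'
from h import *
z=np.load('top0.npz'); im,d=z['im'],z['d']; p={k:z[k] for k in z.files}
C=cloud(p,d)
for n,(u0,v0,u1,v1) in dict(base=(295,128,378,195),arm=(222,120,280,210),run=(275,60,380,125),corner=(225,60,380,210),cup=(225,208,272,250),head=(288,220,308,260),jar=(405,115,440,150),lotion=(415,165,462,200),soap=(412,205,472,250)).items():
    P=C[v0:v1,u0:u1].reshape(-1,3); m=P[:,2]>(25 if n in('base','arm','run','corner') else 8); Q=P[m&(P[:,2]<250)]
    print(n,len(Q),'lo',Q.min(0).round(),'hi',Q.max(0).round(), 'medz',np.median(Q[:,2]).round(1))
    if n=='base':
        Q=Q[(Q[:,2]>34)&(Q[:,2]<70)]; print(cv2.minAreaRect(Q[:,:2].astype(np.float32)), 'z pct',np.percentile(Q[:,2],[5,50,95]))
print('ledge z',C[260:270,330:400,2].mean())
# boxing edges: columns/rows
h=C[...,2]>35
A=[];
for v in range(135,195):
    us=np.where(h[v,222:295])[0]
    if len(us): A.append(C[v,222+us.max()])
A=np.array(A); B=[]
for u in range(290,375):
    vs=np.where(h[60:135,u])[0]; B.append(C[60+vs.max(),u])
B=np.array(B)
print('arm pts',A[::12].round(),'\nrun pts',B[::14].round())
fa=cv2.fitLine(A[:,:2].astype(np.float32),cv2.DIST_HUBER,0,.01,.01).ravel(); fb=cv2.fitLine(B[:,:2].astype(np.float32),cv2.DIST_HUBER,0,.01,.01).ravel()
print(fa,fb, np.arctan2(fa[1],fa[0]),np.arctan2(fb[1],fb[0]))
s=np.linalg.solve(np.c_[fa[:2],-fb[:2]],fb[2:]-fa[2:]); print('corner',fa[2:]+s[0]*fa[:2])
for uv in [(333,155),(350,167),(321,144),(317,160)]: print(uv,world(p,d,*uv).round(1))
cv2.imwrite('pics/crop.png',cv2.resize(im[110:250,215:385],None,fx=4.4,fy=4.2,interpolation=cv2.INTER_CUBIC))
E
```

```text
base 1682 lo [542. -52.  26.] hi [654.  89.  66.] medz 42.6
((597.9342041015625, 18.969497680664062), (128.41439819335938, 88.85225677490234), 77.0272216796875) z pct [36.44661728 42.7814495  50.2281415 ]
arm 3784 lo [475. 173.  25.] hi [704. 308.  63.] medz 55.6
run 5475 lo [702. -92.  25.] hi [849. 184. 124.] medz 56.3
corner 13361 lo [475. -92.  25.] hi [849. 314. 124.] medz 55.5
cup 538 lo [374. 203.   8.] hi [447. 277. 104.] medz 70.0
head 103 lo [351. 112.   9.] hi [424. 134.  21.] medz 12.8
jar 595 lo [ 635. -237.    8.] hi [ 724. -164.   56.] medz 48.7
lotion 411 lo [ 501. -260.    8.] hi [ 581. -198.  158.] medz 106.3
soap 1248 lo [ 377. -323.    8.] hi [ 462. -198.   35.] medz 24.9
ledge z 8.81640134232024
arm pts [[662. 197.  41.]
 [627. 195.  53.]
 [598. 193.  41.]
 [567. 191.  38.]
 [534. 189.  48.]] 
run pts [[705. 143.  37.]
 [706. 106.  44.]
 [709.  69.  42.]
 [712.  32.  44.]
 [713.  -4.  40.]
 [716. -41.  38.]
 [719. -78.  37.]]
[9.9794960e-01 6.4005010e-02 5.7451599e+02 1.9128192e+02] [ 6.2987521e-02 -9.9801433e-01  7.1346582e+02  4.5018039e+00] 0.06404879 -1.5077671
corner [701.1649  199.40474]
(333, 155) [605.5  29.2  62.5]
(350, 167) [576.6 -14.7  50.2]
(321, 144) [638.2  60.7  40.7]
(317, 160) [595.   70.5  47.1]
```

View pics/crop.png

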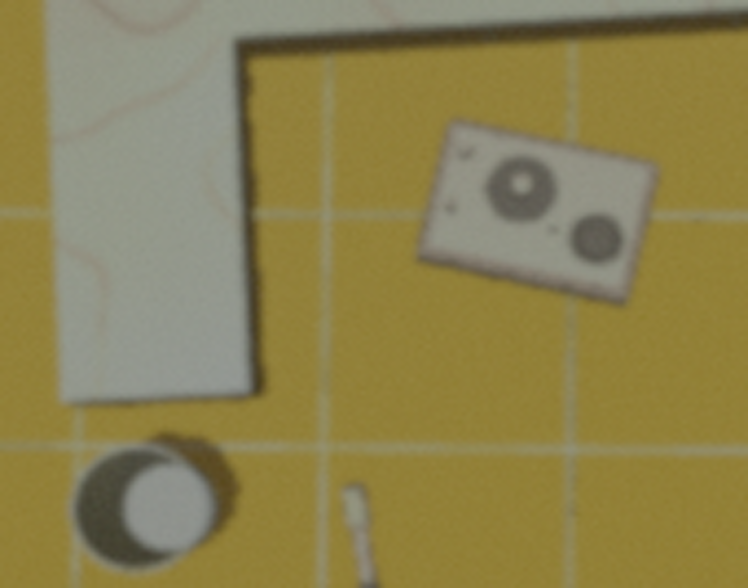

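The crop confirms the white base: pin at crop (521,187), posts at (466,152) and (450,207), button at (597,238). Its size of 128x89 and the 42.6 top height match. It sits at about (598,19), turned about -13°, and the boxing is turned +3.6°. The plan:
1. Push the front with two partly open fingers parallel to the run, which squares the base.
2. Push the right end.
3. Finish against both faces.

```bash
cat >> h.py <<'E'
from scipy.spatial.transform import Rotation as Ro
K=np.array([701.2,199.4]); a=.0637; EX=np.array([np.cos(a),np.sin(a)]); EY=np.array([-np.sin(a),np.cos(a)])
def tob(xy): q=np.array(xy)[:2]-K; return np.array([q@EX,q@EY])
def tow(b): return K+b[0]*EX+b[1]*EY
def st():
    s=manip.read_state(); R=Ro.from_euler('xyz',s['eef_rot']).as_matrix()
    print('t',round(s['clock'],2),'tcp',s['eef_pos'].round(1),'box',tob(s['eef_pos']).round(1),'gap',round(s['finger_gap'],1),'F',s['wrist_force'].round(1),'down',R[:,0].round(3),'jaw deg in box',round(np.degrees(np.arctan2(R[1,2],R[0,2])-a),1),'j',s['joints'].round(2))
E
python3 -c "
from h import *
st(); print(tow((-199,-170)))"
```

```text
t 0.1 tcp [206.4 509.6 223.9] box [-474.1  341. ] gap 94.0 F [ 0.5 -0.5 -0.1] down [-0.    -0.001 -1.   ] jaw deg in box 64.3 j [ 1.12  0.3   1.52 -0.    1.32 -0.07]
[513.42528168  17.07705805]
```

Emit:
jog_arm(
  moves=[
    [[22, -36, 0, 0, 0, 1.8], [22, -36, 0, 0, 0, 1.8], [22, -36, 0, 0, 0, 1.8], [22, -36, 0, 0, 0, 1.8], [22, -36, 0, 0, 0, 1.8]],
  ],
  gripper=0.49,
)

```text
clock: 0.6
eef_pos: [316.1, 325.5, 221.6]
eef_rot: [2.775, 1.566, -2.153]
wrist_force: [0.7, -0.1, -0.4]
finger_gap: 70.0
```

Emit:
jog_arm(
  moves=[
    [[22, -36, 0, 0, 0, 1.8], [22, -36, 0, 0, 0, 1.8], [22, -36, 0, 0, 0, 1.8], [22, -36, 0, 0, 0, 1.8], [22, -36, 0, 0, 0, 1.8]],
  ],
)

```text
clock: 1.1
eef_pos: [428.4, 137.1, 221.2]
eef_rot: [2.709, 1.566, -2.054]
wrist_force: [1.0, -0.0, -0.5]
finger_gap: 70.0
```

```bash
python3 -c "
from h import *
st()"
```

```text
t 1.1 tcp [428.4 137.1 221.2] box [-276.2  -44.8] gap 70.0 F [ 1.  -0.  -0.5] down [-0.002 -0.004 -1.   ] jaw deg in box 83.4 j [ 0.23  0.08  1.79 -0.    1.27 -1.29]
```

Emit:
jog_arm(
  moves=[
    [[21, -30, 0, 0, 0, 1.7], [21, -30, 0, 0, 0, 1.7], [21, -30, 0, 0, 0, 1.7], [21, -30, 0, 0, 0, 1.5], [0, 0, -30, 0, 0, 0]],
  ],
)

```text
clock: 1.6
eef_pos: [517.5, 7.1, 192.7]
eef_rot: [-2.741, 1.565, -1.105]
wrist_force: [0.5, -0.5, -0.3]
finger_gap: 70.0
```

```bash
python3 -c "
from h import *
st()"
```

```text
t 1.6 tcp [517.5   7.1 192.7] box [-195.5 -180.2] gap 70.0 F [ 0.5 -0.5 -0.3] down [ 0.003 -0.005 -1.   ] jaw deg in box 90.1 j [-0.05  0.26  1.65 -0.01  1.23 -1.69]
```

Emit:
jog_arm(
  moves=[
    [[-2, 5, -40, 0, 0, 0], [-2, 5, -40, 0, 0, 0], [0, 0, -40, 0, 0, 0], [0, 0, -30, 0, 0, 0], [0, 0, -10, 0, 0, 0]],
  ],
)

```text
clock: 2.1
eef_pos: [511.5, 15.8, 24.4]
eef_rot: [2.968, 1.566, -1.681]
wrist_force: [0.7, -0.2, 0.4]
finger_gap: 70.0
```

Emit:
jog_arm(
  moves=[
    [[0, 0, 0, 0, 0, 0]],
  ],
)

```text
clock: 2.2
eef_pos: [511.0, 15.8, 23.5]
eef_rot: [2.562, 1.565, -2.088]
wrist_force: [0.3, 0.6, 1.2]
finger_gap: 69.9
```

```bash
python3 -c "
from h import *
st()
im,d,p=shot('wrist'); cv2.imwrite('pics/w1.png',im)
im,d,p=shot('side'); cv2.imwrite('pics/s1.png',cv2.resize(im[100:300,230:470],None,fx=3,fy=3))"
```

```text
t 2.2 tcp [511.   15.8  23.5] box [-201.5 -171.1] gap 69.9 F [0.3 0.6 1.2] down [-0.003 -0.005 -1.   ] jaw deg in box 90.0 j [-0.04  0.48  1.79 -0.01  0.87 -1.67]
```

View pics/w1.png

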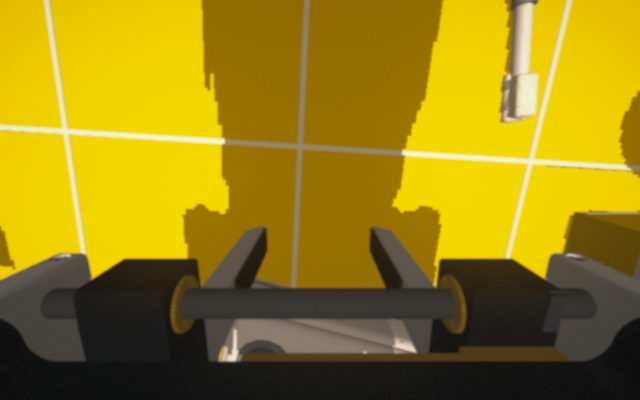

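The wrist picture shows the fingers (265,235)/(375,235) down in front of the base, whose edge is at (320,320). The tips are low at 4.5 mm, so I raise them before pushing.

Emit:
jog_arm(
  moves=[
    [[0, 0, 9, 0, 0, 0], [10, 0.6, 0, 0, 0, 0], [10, 0.6, 0, 0, 0, 0], [10, 0.6, 0, 0, 0, 0], [8, 0.5, 0, 0, 0, 0]],
  ],
)

```text
clock: 2.8
eef_pos: [555.5, 18.1, 42.2]
eef_rot: [-2.15, 1.559, -0.516]
wrist_force: [-2.6, -0.4, 0.2]
finger_gap: 70.1
```

Emit:
jog_arm(
  moves=[
    [[8, 0.5, 0, 0, 0, 0], [8, 0.5, 0, 0, 0, 0], [8, 0.5, 0, 0, 0, 0], [8, 0.5, 0, 0, 0, 0], [5, 0.3, 0, 0, 0, 0]],
  ],
)

```text
clock: 3.3
eef_pos: [596.4, 20.6, 43.4]
eef_rot: [-2.113, 1.558, -0.48]
wrist_force: [-2.7, -0.0, 1.7]
finger_gap: 69.8
```

```bash
python3 -c "
from h import *
st()
im,d,p=shot('side'); cv2.imwrite('pics/s2.png',cv2.resize(im[100:300,230:470],None,fx=3,fy=3))"
```

```text
t 3.3 tcp [596.4  20.6  43.4] box [-116.  -171.8] gap 69.8 F [-2.7 -0.   1.7] down [ 0.011 -0.006 -1.   ] jaw deg in box 89.9 j [-0.02  0.6   1.55 -0.01  0.99 -1.65]
```

View pics/s2.png

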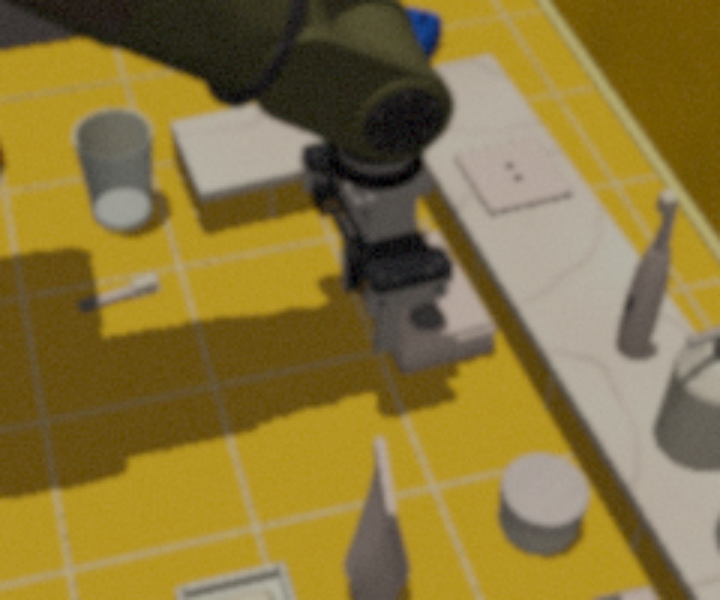

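The base is now square to the run with a gap of about 18 mm. Next I back off, lift, turn the jaws -90° and look from above.

Emit:
jog_arm(
  moves=[
    [[-15, -1, 0, 0, 0.6, 0], [-5, 0, 30, 0, 0, 0], [0, -10, 40, 0, 0, -5], [5, -25, 10, 0, 0, -8.4], [10, -25, 0, 0, 0, -8.4]],
  ],
)

```text
clock: 3.85
eef_pos: [591.2, -39.4, 126.1]
eef_rot: [-2.994, 1.567, -1.747]
wrist_force: [-0.3, 0.2, 0.2]
finger_gap: 69.7
```

Emit:
jog_arm(
  moves=[
    [[10, -20, 0, 0, 0, -8.4], [10, -10, 0, 0, 0, -8.4], [10, 0, 0, 0, 0, -8.4], [10, 0, 0, 0, 0, -8.4], [10, 0, 0, 0, 0, -8.4]],
  ],
  gripper=0.0,
)

```text
clock: 4.35
eef_pos: [644.0, -74.5, 128.1]
eef_rot: [-1.849, 1.566, -1.353]
wrist_force: [0.2, 0.2, -0.1]
finger_gap: 46.9
```

```bash
python3 - <<'E'
from h import *
st()
im,d,p=shot('top'); cv2.imwrite('pics/t3.png',cv2.resize(im[50:260,215:475],None,fx=3,fy=2.8))
C=cloud(p,d); P=C[122:205,275:400].reshape(-1,3); m=(P[:,2]>36)&(P[:,2]<66)&(P[:,0]<685)
print(cv2.minAreaRect(P[m][:,:2].astype(np.float32)))
b=np.array([tob(q) for q in P[m]]); print(b.min(0),b.max(0))
E
```

```text
t 4.35 tcp [644.  -74.5 128.1] box [ -74.5 -269.7] gap 46.9 F [ 0.2  0.2 -0.1] down [ 0.001 -0.005 -1.   ] jaw deg in box 24.7 j [-0.17  0.6   1.32 -0.01  1.22 -0.66]
((645.0013427734375, 32.03976058959961), (80.39667510986328, 125.98039245605469), 0.4876338839530945)
[-105.09385401 -228.4786609 ] [ -23.79446267 -101.9204484 ]
```

View pics/t3.png

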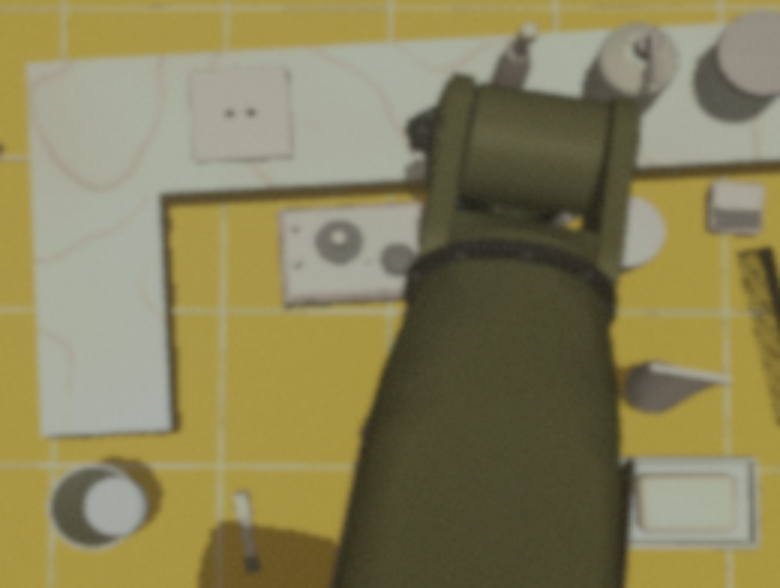

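The top view shows the base square: left end at crop x≈282, back edge at y≈208, about 15 mm off the run. The jaws still need -24.7°, then I descend right of its end.

Emit:
jog_arm(
  moves=[
    [[4, 1, 0, 0, 0, -8.2], [4, 1, -10, 0, 0, -8.2], [3, 1, -30, 0, 0, -8.2], [0, 0, -35, 0, 0, 0], [0, 0, -13, 0, 0, 0]],
  ],
)

```text
clock: 4.9
eef_pos: [657.4, -71.4, 40.2]
eef_rot: [-0.908, 1.562, -0.845]
wrist_force: [-0.2, -0.2, -0.9]
finger_gap: 47.0
```

```bash
python3 -c "
from h import *
st()"
```

```text
t 4.9 tcp [657.4 -71.4  40.2] box [ -60.9 -267.4] gap 47.0 F [-0.2 -0.2 -0.9] down [ 0.006 -0.007 -1.   ] jaw deg in box -0.0 j [-0.16  0.73  1.33 -0.01  1.08 -0.22]
```

Emit:
jog_arm(
  moves=[
    [[-0.6, 10, -5, 0, 0.3, 0], [-0.6, 10, 0, 0, 0, 0], [-0.6, 10, 0, 0, 0, 0], [-0.6, 10, 0, 0, 0, 0], [-0.6, 10, 0, 0, 0, 0]],
  ],
)

```text
clock: 5.4
eef_pos: [655.0, -17.9, 38.0]
eef_rot: [-1.232, 1.563, -1.163]
wrist_force: [-0.1, -1.8, 0.3]
finger_gap: 46.8
```

Emit:
jog_arm(
  moves=[
    [[-0.6, 10, 0, 0, 0, 0], [-0.6, 10, 0, 0, 0, 0], [-0.6, 10, 0, 0, 0, 0], [-0.6, 10, 0, 0, 0, 0], [-0.3, 5, 0, 0, 0, 0]],
  ],
)

```text
clock: 5.9
eef_pos: [652.4, 32.3, 39.5]
eef_rot: [-1.038, 1.562, -0.967]
wrist_force: [0.5, -0.9, -1.1]
finger_gap: 47.1
```

```bash
python3 -c "
from h import *
st()"
```

```text
t 5.9 tcp [652.4  32.3  39.5] box [ -59.3 -163.6] gap 47.1 F [ 0.5 -0.9 -1.1] down [ 0.005 -0.007 -1.   ] jaw deg in box 0.4 j [-0.    0.71  1.36 -0.01  1.07 -0.07]
```

Emit:
jog_arm(
  moves=[
    [[-0.3, 5, -1, 0, 0, 0], [-0.3, 5, -1, 0, 0, 0], [-0.3, 5, 0, 0, 0, 0], [-0.1, 2, 0, 0, 0, 0], [-0.1, 2, 0, 0, 0, 0]],
  ],
)

```text
clock: 6.4
eef_pos: [651.6, 52.5, 37.9]
eef_rot: [-0.988, 1.561, -0.918]
wrist_force: [0.6, -1.4, 1.0]
finger_gap: 46.4
```

Emit:
jog_arm(
  moves=[
    [[-0.1, 1.5, 0, 0, 0, 0], [-0.1, 1.5, 0, 0, 0, 0]],
  ],
)

```text
clock: 6.6
eef_pos: [651.4, 55.5, 37.9]
eef_rot: [-0.986, 1.561, -0.916]
wrist_force: [0.5, -3.6, 1.8]
finger_gap: 47.3
```

```bash
python3 -c "
from h import *
st()"
```

```text
t 6.6 tcp [651.4  55.5  37.9] box [ -58.8 -140.4] gap 47.3 F [ 0.5 -3.6  1.8] down [ 0.006 -0.008 -1.   ] jaw deg in box 0.3 j [ 0.03  0.72  1.36 -0.01  1.06 -0.03]
```

Emit:
jog_arm(
  moves=[
    [[-0.1, 1, 0, 0, 0, 0], [-0.1, 1, 0, 0, 0, 0]],
  ],
)

```text
clock: 6.8
eef_pos: [651.3, 57.5, 37.9]
eef_rot: [-0.982, 1.561, -0.913]
wrist_force: [0.1, -2.3, 1.3]
finger_gap: 46.8
```

Emit:
jog_arm(
  moves=[
    [[-0.1, 1, 0, 0, 0, 0], [-0.1, 1, 0, 0, 0, 0]],
  ],
)

```text
clock: 7.0
eef_pos: [651.1, 58.4, 37.9]
eef_rot: [-1.098, 1.559, -1.029]
wrist_force: [-1.3, -12.1, 1.5]
finger_gap: 46.5
```

The left end touches the arm: 12 N, TCP at box y≈-137.4 against an expected -138. Now around to the front for the back push.

Emit:
jog_arm(
  moves=[
    [[1, -12, 0, 0, 0.4, 0], [0, -5, 30, 0, 0, 0], [-10, 0, 40, 0, 0, 8], [-15, 0, 15, 0, 0, 8.4], [-15, 5, 0, 0, 0, 8.4]],
  ],
)

```text
clock: 7.5
eef_pos: [610.7, 43.9, 123.7]
eef_rot: [-2.176, 1.559, -1.664]
wrist_force: [1.3, 0.6, -0.8]
finger_gap: 47.2
```

Emit:
jog_arm(
  moves=[
    [[-15, 15, 0, 0, 0, 8.4], [-10, 15, 0, 0, 0, 8.4], [-5, 15, 0, 0, 0, 8.4], [0, 15, 0, 0, 0, 8.4], [0, 10, 0, 0, 0, 8.4]],
  ],
  gripper=0.49,
)

```text
clock: 8.0
eef_pos: [578.5, 114.0, 125.2]
eef_rot: [-2.077, 1.562, -0.815]
wrist_force: [-0.6, -0.4, 0.4]
finger_gap: 69.7
```

```bash
python3 -c "
from h import *
st()"
```

```text
t 8.0 tcp [578.5 114.  125.2] box [-127.9  -77.4] gap 69.7 F [-0.6 -0.4  0.4] down [ 0.006 -0.006 -1.   ] jaw deg in box 68.7 j [ 0.14  0.48  1.51 -0.01  1.14 -1.12]
```

Emit:
jog_arm(
  moves=[
    [[-2, 6, 0, 0, 0.3, 7.5], [0, 5, -10, 0, 0, 7.5], [0, 0, -30, 0, 0, 6], [0, 0, -35, 0, 0, 0], [0, 0, -10, 0, 0, 0]],
  ],
)

```text
clock: 8.5
eef_pos: [577.3, 126.1, 40.0]
eef_rot: [-2.025, 1.565, -0.373]
wrist_force: [-0.3, 0.2, 0.3]
finger_gap: 69.9
```

```bash
python3 -c "
from h import *
st()"
```

```text
t 8.5 tcp [577.3 126.1  40. ] box [-128.3  -65.3] gap 69.9 F [-0.3  0.2  0.3] down [ 0.005 -0.002 -1.   ] jaw deg in box 91.0 j [ 0.15  0.6   1.56 -0.    0.98 -1.5 ]
```

Expected flush at box x≈-98, so about 30 mm to go.

Emit:
jog_arm(
  moves=[
    [[7, 0.4, -2, 0, 0, -0.9], [6, 0.4, -2, 0, 0.2, 0], [5, 0.3, 0, 0, 0, 0], [4, 0.2, 0, 0, 0, 0], [2, 0.1, 0, 0, 0, 0]],
  ],
)

```text
clock: 9.0
eef_pos: [604.6, 127.2, 38.8]
eef_rot: [-2.111, 1.568, -0.479]
wrist_force: [-2.2, -0.6, -0.9]
finger_gap: 70.0
```

Emit:
jog_arm(
  moves=[
    [[1.5, 0.1, 0, 0, 0, 0], [1.5, 0.1, 0, 0, 0, 0]],
  ],
)

```text
clock: 9.2
eef_pos: [606.4, 127.3, 39.1]
eef_rot: [2.388, 1.568, -2.263]
wrist_force: [-20.7, -2.1, 9.0]
finger_gap: 70.0
```

```bash
python3 -c "
from h import *
st()"
```

```text
t 9.2 tcp [606.4 127.3  39.1] box [-99.2 -65.9] gap 70.0 F [-20.7  -2.1   9. ] down [-0.002 -0.002 -1.   ] jaw deg in box 89.9 j [ 0.15  0.65  1.46 -0.    1.03 -1.48]
```

The back is flush: 20 N at box x=-99 against an expected -98. Next I back off, shut the fingers, and nudge the right end again to confirm the left contact.

Emit:
jog_arm(
  moves=[
    [[-12, -1, 0, 0, 0, 0], [-5, 0, 30, 0, 0, 0], [0, -10, 40, 0, 0, 0], [10, -30, 15, 0, 0, 0], [15, -30, 0, 0, 0, 0]],
  ],
  gripper=-1,
)

```text
clock: 9.7
eef_pos: [613.1, 57.6, 129.0]
eef_rot: [2.96, 1.569, -1.685]
wrist_force: [0.6, 0.4, 0.0]
finger_gap: 33.3
```

Emit:
jog_arm(
  moves=[
    [[20, -10, 0, 0, 0, 0], [20, -5, 0, 0, 0, 0], [5, 0, 0, 0, 0, 0], [0, 0, 0, 0, 0, 0]],
  ],
)

```text
clock: 10.1
eef_pos: [661.4, 38.3, 132.3]
eef_rot: [-2.049, 1.564, -0.415]
wrist_force: [0.7, -0.1, -0.7]
finger_gap: 2.1
```

```bash
python3 -c "
from h import *
st()
im,d,p=shot('top'); cv2.imwrite('pics/t4.png',cv2.resize(im[90:200,230:370],None,fx=5,fy=5,interpolation=cv2.INTER_CUBIC))
im,d,p=shot('side'); cv2.imwrite('pics/s4.png',cv2.resize(im[110:230,260:440],None,fx=4.4,fy=4.4,interpolation=cv2.INTER_CUBIC))"
```

```text
t 10.1 tcp [661.4  38.3 132.3] box [ -50.  -158.3] gap 2.1 F [ 0.7 -0.1 -0.7] down [ 0.006 -0.003 -1.   ] jaw deg in box 90.0 j [ 0.    0.63  1.27 -0.    1.24 -1.63]
```

View pics/t4.png

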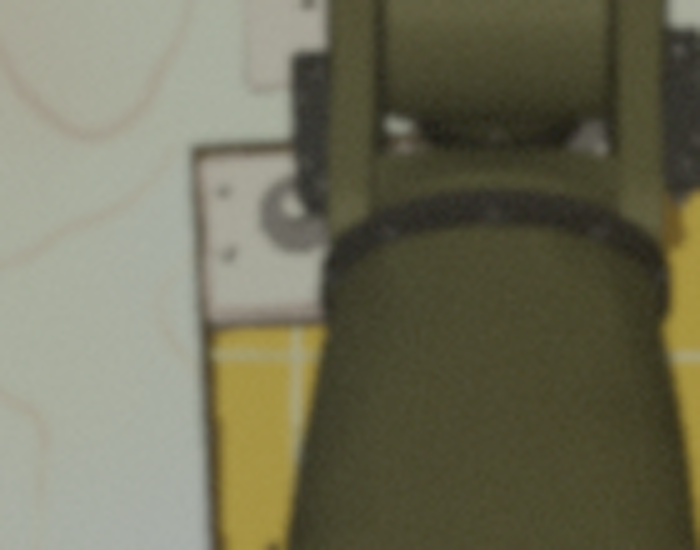

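The top view shows the base in the corner: left edge at (205,240), back edge at (250,148), no visible gap. Now the nudge.

Emit:
jog_arm(
  moves=[
    [[0, -1, -35, 0, 0.3, 0], [0, 0, -35, 0, 0, 0], [0, 0, -18, 0, 0, 0], [-0.4, 6, -2, 0, 0, 0], [-0.2, 3, 0, 0, 0, 0]],
  ],
)

```text
clock: 10.7
eef_pos: [657.6, 49.7, 42.0]
eef_rot: [-2.454, 1.567, -0.817]
wrist_force: [-0.1, 0.4, 1.0]
finger_gap: -0.0
```

Emit:
jog_arm(
  moves=[
    [[-0.1, 1.5, 0, 0, 0, 0], [-0.1, 1.5, 0, 0, 0, 0]],
  ],
)

```text
clock: 10.9
eef_pos: [657.9, 54.1, 44.4]
eef_rot: [-2.081, 1.565, -0.443]
wrist_force: [0.2, 0.4, -0.1]
finger_gap: 0.5
```

```bash
python3 -c "
from h import *
st()"
```

```text
t 10.9 tcp [657.9  54.1  44.4] box [ -52.5 -142.3] gap 0.5 F [ 0.2  0.4 -0.1] down [ 0.005 -0.002 -1.   ] jaw deg in box 90.2 j [ 0.03  0.72  1.33 -0.    1.08 -1.61]
```

Emit:
jog_arm(
  moves=[
    [[-0.1, 1, -6, 0, 0, 0], [-0.1, 1, 0, 0, 0, 0]],
  ],
)

```text
clock: 11.1
eef_pos: [658.3, 56.2, 39.8]
eef_rot: [-1.991, 1.563, -0.352]
wrist_force: [0.2, -9.2, -2.7]
finger_gap: 0.3
```

Emit:
jog_arm(
  moves=[
    [[-0.1, 1, 0, 0, 0, 0], [0, 0.5, 0, 0, 0, 0]],
  ],
)

```text
clock: 11.3
eef_pos: [658.3, 56.1, 39.8]
eef_rot: [-2.226, 1.562, -0.588]
wrist_force: [0.3, -2.2, -1.3]
finger_gap: 0.1
```

Emit:
jog_arm(
  moves=[
    [[-0.1, 1.5, 0, 0, 0, 0]],
  ],
)

```text
clock: 11.4
eef_pos: [658.3, 56.2, 39.8]
eef_rot: [-2.366, 1.56, -0.729]
wrist_force: [1.2, -13.6, -0.0]
finger_gap: 0.5
```

Emit:
jog_arm(
  moves=[
    [[-0.1, 1.5, 0, 0, 0, 0]],
  ],
)

```text
clock: 11.5
eef_pos: [658.3, 56.2, 39.8]
eef_rot: [-2.496, 1.559, -0.859]
wrist_force: [0.5, -11.4, -1.9]
finger_gap: 0.4
```

Firm contact with no movement, so the left end is flush. Next I go over the button, at about world (650,93).

Emit:
jog_arm(
  moves=[
    [[0.5, -8, 0, 0, 0.5, 0], [0, -3, 25, 0, 0, 0], [0, 0, 35, 0, 0, 0], [-4, 22, 0, 0, 0, 0], [-3, 20, 0, 0, 0, 0]],
  ],
)

```text
clock: 12.0
eef_pos: [651.8, 84.5, 102.2]
eef_rot: [2.643, 1.563, -2.008]
wrist_force: [-1.0, -0.8, -1.9]
finger_gap: 0.4
```

Emit:
jog_arm(
  moves=[
    [[0, 0, 0, 0, 0, 0]],
  ],
)

```text
clock: 12.1
eef_pos: [651.9, 86.2, 103.0]
eef_rot: [2.727, 1.564, -1.921]
wrist_force: [-0.1, 0.1, -0.3]
finger_gap: 0.3
```

```bash
python3 -c "
from h import *
st()"
```

```text
t 12.1 tcp [651.9  86.2 103. ] box [ -56.4 -109.8] gap 0.3 F [-0.1  0.1 -0.3] down [-0.002 -0.006 -1.   ] jaw deg in box 90.0 j [ 0.08  0.65  1.3  -0.01  1.19 -1.55]
```

Emit:
jog_arm(
  moves=[
    [[-1.5, 6.5, 0, 0, 0, 0], [0, 0, -12, 0, 0, 0], [0, 0, -10, 0, 0, 0], [0, 0, -5, 0, 0, 0]],
  ],
)

```text
clock: 12.5
eef_pos: [650.4, 91.1, 73.6]
eef_rot: [2.634, 1.564, -2.016]
wrist_force: [0.0, -0.2, -0.1]
finger_gap: 0.9
```

Emit:
jog_arm(
  moves=[
    [[0, 0, 0, 0, 0, 0]],
  ],
)

```text
clock: 12.6
eef_pos: [649.9, 90.6, 72.0]
eef_rot: [2.393, 1.563, -2.257]
wrist_force: [0.2, -0.2, -0.1]
finger_gap: 0.7
```

```bash
python3 - <<'E'
from h import *
st()
im,d,p=shot('side'); cv2.imwrite('pics/s5.png',cv2.resize(im[110:230,260:440],None,fx=4.4,fy=4.4,interpolation=cv2.INTER_CUBIC))
E
```

```text
t 12.6 tcp [649.9  90.6  72. ] box [ -58.1 -105.3] gap 0.7 F [ 0.2 -0.2 -0.1] down [-0.005 -0.006 -1.   ] jaw deg in box 89.9 j [ 0.08  0.68  1.32 -0.01  1.14 -1.55]
```

View pics/s5.png

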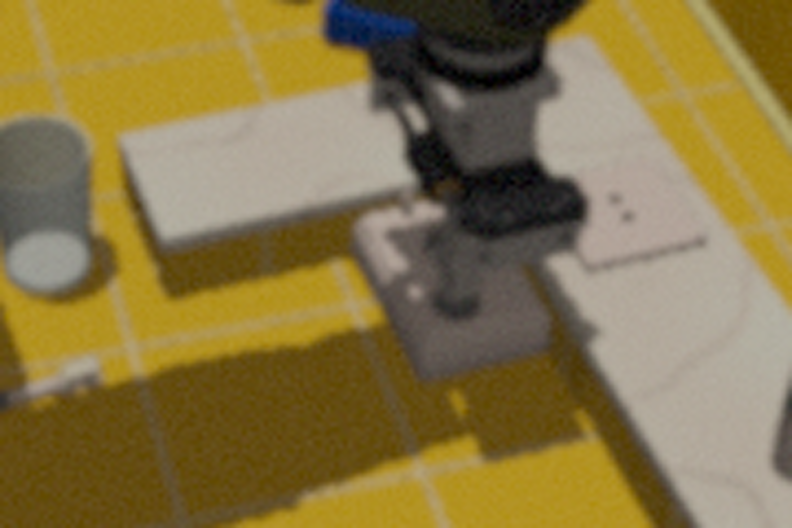

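The shut fingers are above the button at crop (458,300). Now pressing in small steps.

Emit:
jog_arm(
  moves=[
    [[0.5, 2, 0, 0, 0, 0], [0, 0, -2, 0, 0, 0], [0, 0, -2, 0, 0, 0]],
  ],
)

```text
clock: 12.95
eef_pos: [651.1, 92.5, 68.9]
eef_rot: [2.544, 1.564, -2.106]
wrist_force: [-0.7, -1.1, 1.5]
finger_gap: 0.5
```

Emit:
jog_arm(
  moves=[
    [[0, 0, -1.5, 0, 0, 0], [0, 0, -1.5, 0, 0, 0]],
  ],
)

```text
clock: 13.15
eef_pos: [651.1, 92.5, 66.2]
eef_rot: [2.582, 1.564, -2.068]
wrist_force: [-1.9, -1.1, 3.5]
finger_gap: 0.3
```

Emit:
jog_arm(
  moves=[
    [[0, 0, -1.5, 0, 0, 0]],
  ],
)

```text
clock: 13.25
eef_pos: [651.1, 92.5, 64.9]
eef_rot: [2.601, 1.564, -2.049]
wrist_force: [-2.6, -0.7, 3.5]
finger_gap: 0.8
```

Emit:
jog_arm(
  moves=[
    [[0, 0, -1.5, 0, 0, 0]],
  ],
)

```text
clock: 13.35
eef_pos: [651.2, 92.4, 64.0]
eef_rot: [2.66, 1.564, -1.99]
wrist_force: [-9.0, -1.1, 18.4]
finger_gap: 0.0
```

Emit:
jog_arm(
  moves=[
    [[0, 0, -1.5, 0, 0, 0]],
  ],
)

```text
clock: 13.45
eef_pos: [651.3, 92.4, 64.0]
eef_rot: [2.716, 1.564, -1.934]
wrist_force: [-11.9, -2.6, 22.0]
finger_gap: 0.5
```

The button is fully down: a hard stop at tip height 45 mm with 22 N, and the side force pushes towards the run. Lift off.

Emit:
jog_arm(
  moves=[
    [[0, 0, 4, 0, 0, 0], [0, 0, 10, 0, 0, 0], [0, 0, 30, 0, 0, 0], [0, 0, 35, 0, 0, 0], [-30, -10, 30, 0, 0, 0]],
  ],
)

```text
clock: 13.95
eef_pos: [620.4, 82.8, 172.3]
eef_rot: [2.163, 1.56, -2.487]
wrist_force: [-0.1, 0.0, 0.4]
finger_gap: 0.7
```

Emit:
jog_arm(
  moves=[
    [[-45, 0, 10, 0, 0, 0], [-45, -15, 10, 0, 0, 0], [-45, -20, 0, 0, 0, 0], [-45, -20, 0, 0, 0, 0], [-30, -20, 0, 0, 0, 0]],
  ],
)

```text
clock: 14.45
eef_pos: [405.0, 7.2, 197.8]
eef_rot: [-2.852, 1.564, -1.216]
wrist_force: [1.2, 0.3, 1.6]
finger_gap: 0.8
```

Emit:
jog_arm(
  moves=[
    [[0, -40, 10, 0, 0, 0], [0, -45, 0, 0, 0, 0], [0, -45, 0, 0, 0, 0], [0, -45, 0, 0, 0, 0], [0, 0, 0, 0, 0, 0]],
  ],
)

```text
clock: 14.95
eef_pos: [400.8, -175.2, 211.5]
eef_rot: [-2.405, 1.558, -0.768]
wrist_force: [-0.3, 0.8, -0.3]
finger_gap: 0.6
```

```bash
python3 - <<'E'
from h import *
st()
im,d,p=shot('top'); 
C=cloud(p,d); b=(C[...,:2]-K)@np.c_[EX,EY]; z=C[...,2]
m=(z>30)&(z<48)&(b[...,0]<-8)&(b[...,0]>-110)&(b[...,1]<-8)&(b[...,1]>-150)
q=b[m].astype(np.float32); print('base in box',q.min(0),q.max(0),cv2.minAreaRect(q))
bt=(np.hypot(b[...,0]+57,b[...,1]+103)<9)&(z>30); print('button z',np.median(z[bt]),'shell z',np.median(z[m]))
e=lambda x0,x1,y0,y1:np.median(q[(q[:,0]>x0)&(q[:,0]<x1)&(q[:,1]>y0)&(q[:,1]<y1)],0)
for y in range(-125,-10,20):
    k=q[abs(q[:,1]-y)<4]; print('front x at y',y,k[:,0].min())
o=np.load('top0.npz'); P0=cloud({k:o[k] for k in o.files},o['d'])
for n,(u0,v0,u1,v1) in dict(cup=(225,208,272,250),head=(288,220,308,260),jar=(405,115,440,150),lotion=(415,165,462,200),soap=(412,205,472,250)).items():
    f=lambda Q:(lambda A:A[(A[:,2]>8)&(A[:,2]<250)].mean(0).round(1))(Q[v0:v1,u0:u1].reshape(-1,3)); print(n,f(P0),f(C))
a=cv2.resize(im[90:200,230:370],None,fx=5,fy=5,interpolation=cv2.INTER_CUBIC); cv2.imwrite('pics/t6.png',a)
im,_,_=shot('side'); cv2.imwrite('pics/s6.png',cv2.resize(im[110:230,270:430],None,fx=4.8,fy=4.8,interpolation=cv2.INTER_CUBIC))
E
```

```text
t 14.95 tcp [ 400.8 -175.2  211.5] box [-323.7 -354.7] gap 0.6 F [-0.3  0.8 -0.3] down [ 0.009 -0.009 -1.   ] jaw deg in box 90.1 j [-0.49  0.05  1.84 -0.    1.23 -2.13]
base in box [ -90.5036  -130.05542] [-8.008758 -8.206149] ((-49.37467575073242, -69.14653778076172), (82.49522399902344, 121.80879974365234), 0.1491159349679947)
button z 50.74569865647548 shell z 42.59146264447866
front x at y -125 -88.66697
front x at y -105 -90.31018
front x at y -85 -89.04734
front x at y -65 -90.19591
front x at y -45 -89.055176
front x at y -25 -90.300476
cup [410.8 250.8  64.5] [410.8 250.7  64.8]
head [388.4 122.7  12.9] [389.4 123.1  12.3]
jar [ 666.1 -201.5   46. ] [ 666.  -201.5   45.7]
lotion [ 519.5 -223.   103.9] [ 519.4 -222.9  103.5]
soap [ 419.4 -259.2   22.5] [ 442.2 -221.3   17.6]
```

View pics/t6.png

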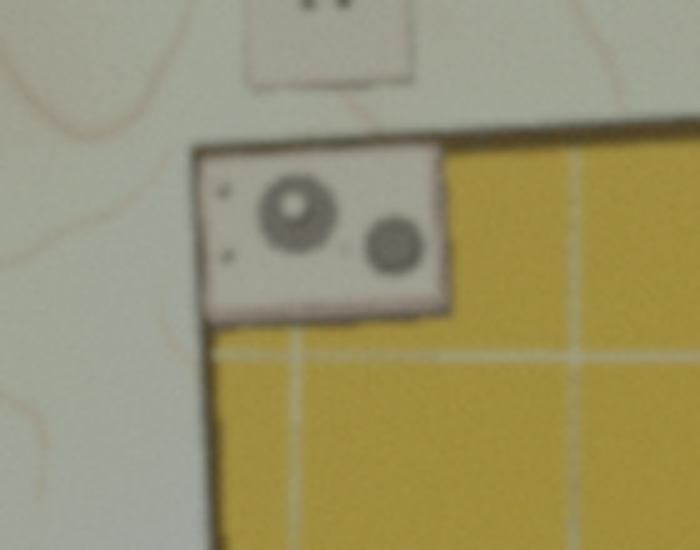

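View pics/s6.png

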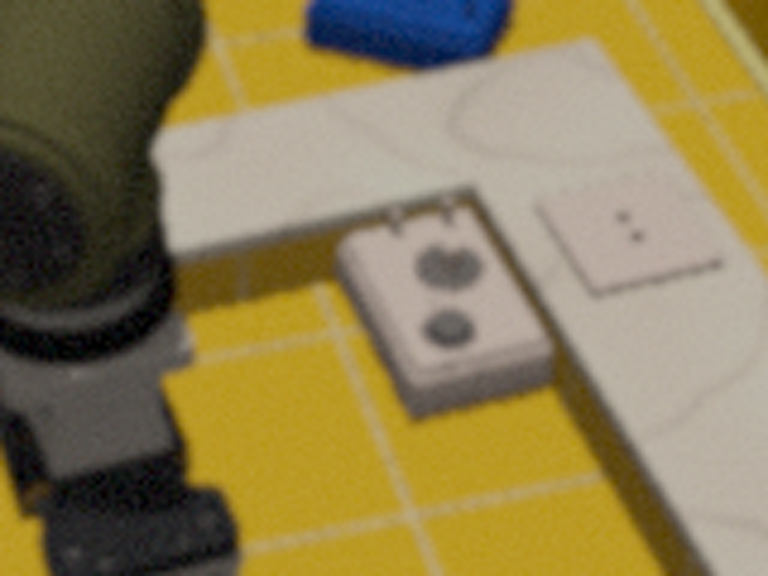

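The base's front face is at -90 mm and its right end at -130 mm in the boxing frame, so it is flush both ways. The button reads about 50.7 mm, so it is up. The bystanders have not moved. The soap reading differs only because the arm hides part of the dish, and the tool never came near it. Handing in.

```bash
python3 -c "
from h import *
print(manip.sign_off())"
```

```text
the job is handed in; nothing more can be done
None
```

The toothbrush base is in the inner corner with its back and left end against the tiles. The button was pressed fully down after that and has come back up. The job was handed in at about 15 s of the 61 s allowed.

I squared the base with a two-finger push on its front, then pushed its right end to the arm and its front to the run. A last nudge on the right end met 9 to 14 N without moving.

**Last checks:**
- **Base position:** its front face is at x ≈ -90 mm and its right end at y ≈ -130 mm of the boxing, turned about 0.15°. Flush would be -90 and -130. The cameras are only good to about 2 mm, so the contact forces are the firmer evidence.
- **Button:** it hit its stop 45 mm above the ledge, at up to 22 N, and now reads about 50.7 mm (50 when up).
- **Bystanders:** the cup, spare head, jar and lotion moved 1 mm or less between the first and last picture. I did not measure the floss box or the comb, but the arm never went down near them.
- **One reading that disagreed:** the soap dish came out about 44 mm off. I put this down to the arm partly hiding it in the last top picture; the tool never came low near the dish. I did not look again from a clear view.

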